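# Unpack the soldering kit box

## Task

Get this soldering place ready from the kit box: slide the clear lid towards the robot, out of its grooves, and lay it flat in the shallow metal tray, handle up. Then unpack the box: put each of the two stacked solder reels, upright, over the spindle of the reel stand of its own size (small reel on the small stand, large reel on the large stand), and stand the tip-cleaner pot upright in the round well of the iron stand.

Things in the scene. Friction and masses are not known exactly. Their poses are not given: they have to be found in the camera images.
- kit_box: Fixed plywood box 162 (own x) x 164 (y) x 80 mm high; origin under its centre, low front at own -x. Inside 146 x 140, floor 6 up. A cross partition (top 24 up) makes two compartments, centres at own x -37 and +37. Grooves in the side walls (69 to 76 up) let the lid slide out to own -x only, over the front wall (68 up); it is clear, and can be lifted, once its centre is past own x -156.
- lid_grip (a point): Middle of the lid's handle bar. Loose clear plate 150 x 150 x 4 mm, 0.15 kg, with a black bow handle over its centre: bar along own y, 84 long, 12 wide, 24 to 36 above the lid's underside; this point is 30 above it. Axes parallel to the box's while in the grooves (2 mm side play). Starts closed (centre at box x -3) or up to 22 mm open, underside 69 above the bench.
- reel_large_centre (a point): Centre, half-way up, of the large solder reel: black flanges, silvery wire, 56 mm diameter, 40 high, through hole 32, about 0.32 kg, axis = own z. It stands about midway in either compartment of the box (walls rise above it), the small reel on top of it; from above it is best held by its upper half.
- reel_small_centre (a point): Centre, half-way up, of the small solder reel: same look, diameter 42 mm, 20 high, through hole 24, about 0.10 kg, axis = own z. It stands on the large reel at the start.
- pot_centre (a point): Centre, half-way up, of the tip-cleaner pot: dark steel pot full of brass turnings, diameter 50 mm, 40 high, about 0.2 kg, own z up. It stands about midway in the compartment that the reels do not use; from above it is best held by its upper half.
- tray: Fixed shallow bare-metal tray, 180 x 180 mm, 18 high, walls and floor 3 thick (inside 174 x 174). Origin: centre of its underside. The lid lies in it with its edges along the tray's edges, any way round.
- stand_large: Fixed grey large reel stand: disc 86 mm across, its floor 6 mm up, with a rim of 72 mm inner diameter whose top is 14 mm up, and a steel spindle of 14 mm diameter in the middle whose top is 52 mm up. Origin: centre of its underside.
- stand_small: Fixed grey small reel stand: disc 68 mm across, its floor 6 mm up, with a rim of 58 mm inner diameter whose top is 14 mm up, and a steel spindle of 8 mm diameter in the middle whose top is 36 mm up. Origin: centre of its underside.
- iron_stand: Fixed black soldering-iron stand with a round well: 68 mm inner diameter, floor 8 up, rim top 18 up. Origin: centre of the well, at bench level. Base 156 x 92 mm, from own x -110 to +46; at own x below -57 stands the empty sprung iron holder, rising towards own -x to about 100 mm high.

How it is judged:
By the outcome, as a careful person would: the job done as asked, in the order asked, and still so for the second after the job is handed in, with the robot touching nothing.
It also fails if it takes over 106 s, if anything falls off the work surface, if the arm or the gripper's body presses on something with over 40 N, if the wrist force passes 120 N, or if a joint passes its speed limit or range.

## Robot

A 6-joint arm with a two-finger parallel gripper is mounted at the origin on the work surface. World frame = base frame: x ahead of the robot, y to its left, z up, the work surface at z = 0. Lengths are in m, angles in rad, forces in N, time in s.
With the tool pointing down it reaches from about 0.25 to 0.85 m from the base axis. Payload 12.5 kg.
Tool frame: the origin (TCP) lies at the very end of the fingers, on their centre line; the grasp point (between the pads) lies 19 mm behind it (grip_point_offset is the distance from the TCP to the grasp point, in m); z points along the fingers, y is the direction in which the jaws open and shut (so a half turn about z gives the same grasp; the last joint's range is limited). The gripper opens to 93 mm and grips with 3 to 60 N. Pads are 15 mm wide; open, the fingers measure 128 mm over their backs; the gripper's body (75 mm by 188 mm) begins 65 mm behind the grasp point.
Start: joints at [1.042, 0.351, 1.652, -0, 1.139, -0.085], TCP at [0.236, 0.497, 0.219] pointing down, gripper open.
Joint ranges: [-2.75, 2.75], [-0.79, 2.1], [0.01, 2.65], [-1.57, 4.71], [0.07, 3.14], [-2.87, 2.87]. Speed limits (rad/s): [2.22, 2.22, 2.79, 3.14, 3.14, 3.14].

## Interface

Orientations are given as a unit quaternion [w, x, y, z].
In Python, from plant import * gives the robot as it stands.
- The arm moves only by the tool jog_arm, never from a script. Its argument "deltas" is a list that holds one entry, the list of rows, each a list of 7 numbers: the shift along the tool's x, y, z in mm, then the turn, a rotation vector about the tool's x, y, z in rad, then the opening, from -1 (shut) to 1 (fully open). A call has 1 to 10 rows; each row is the pose to reach, as a shift and turn from the pose measured when the call began, along the tool's axes at that moment; what a row does not reach only later rows make up. A row lasts 1/10 s, in which the tool goes at most 50 mm and 8.59 degrees, less where a joint would pass 70% of its speed; a pose out of reach is approached as far as the arm can. A call with a gripper value outside its range is refused whole. The fingers move at their own pace and stop on an object; the grip force is fixed at half the most. Time passes only in rows, so rows that repeat a pose let the fingers close. It gives the time, the measured TCP pose, the force and the opening at its end, in the units of the state.
- get_obs(): the state, without advancing time (a new reading comes with each control period).
- capture(name): name is "scene" or "top"; returns a dict with "pixels" (480x640x3 uint8, red, green, blue), "intrinsics" (3x3 intrinsics, pixels), "T" (4x4, takes a point from camera to world coordinates). Camera axes: x right, y up, looking along -z (the intrinsics and any distortion apply to the point x, -y, -z); pixel columns grow to the right and rows downward; lengths in m; the calibration is good to about 2 mm. A picture is of the moment at which its call begins. There is no depth.
- sign_off(): hands the job in, once; it reports no verdict.
The state is a dict: "time_s": time; "joints": joint angles; "joint_velocities": joint speeds; "effort": joint torques, N m; "tool_pos": TCP position; "ee_rot": TCP orientation; "ft_force": force on the tool from outside, world axes, zero at the start; "moment": the same for the moment, N m; "finger_gap": finger opening in m.
Only numpy, scipy, OpenCV 4.12 (cv2) and the standard library are available. Lean on these libraries where they do the work, as an engineer would, in place of code of your own. Each camera call takes 0.05 s, during which the arm holds its last target. There are 200 camera calls.

## Working session

There is one attempt and no reset: what is moved stays moved. The work goes in short steps, Python scripts to look and compute and a tool call to move; the robot and the scene stay as the last step left them, time stands still between calls to the robot, and variables do not carry over. Pictures are saved under pics/ and viewed, about 12 in all and at most 16, crops included, and the job is handed in when it is done.

Besides the shell and the picture viewer there is one more tool, called as name([rows], argument=value, ...), one row to a line, values as JSON. jog_arm: Moves the arm, as the interface text tells. Its arguments: {"type":"object","properties":{"deltas":{"type":"array","items":{"type":"array","items":{"type":"array","items":{"type":"number"}}}}},"required":["deltas"]}

```bash
ls; mkdir -p pics; python3 - <<'E'
from plant import *
import cv2,numpy as np
o=get_obs();print(o)
for n in("scene","top"):
    c=capture(n);cv2.imwrite(f"pics/{n}0.png",c["pixels"][:,:,::-1]);print(c["intrinsics"],c["T"],[k for k in c])
E
```

```text
pics
{'time_s': 0.0, 'joints': array([ 1.04241331e+00,  3.51252429e-01,  1.65239829e+00,  2.26890608e-05,
        1.13908506e+00, -8.45686663e-02]), 'joint_velocities': array([-0.00072674,  0.00018529,  0.00047299,  0.00055944,  0.00122151,
       -0.00067148]), 'effort': array([ 3.06756428e-04, -4.97336519e+01, -2.85252357e+01,  6.99650799e-02,
        2.57829123e-02, -1.37781230e-04]), 'tool_pos': array([0.23595294, 0.49645221, 0.21810236]), 'ee_rot': array([-1.82262086e-04,  2.20095034e-01,  9.75478267e-01, -5.41822643e-04]), 'ft_force': array([-0.06400462,  0.02341377,  1.1440445 ]), 'moment': array([-0.03319326, -0.00398842, -0.06083383]), 'finger_gap': 0.09326012346372396}
[[577.40532676   0.         319.8495611 ]
 [  0.         577.40532676 236.15741282]
 [  0.           0.           1.        ]] [[ 1.58743515e-01 -8.20283363e-01  5.49486761e-01  1.25812413e+00]
 [ 9.87319275e-01  1.31283579e-01 -8.92483680e-02 -1.23760747e-01]
 [ 1.07036291e-03  5.56686471e-01  8.30721992e-01  1.16940210e+00]
 [ 0.00000000e+00  0.00000000e+00  0.00000000e+00  1.00000000e+00]] ['pixels', 'intrinsics', 'T']
[[434.94663996   0.         319.80142591]
 [  0.         434.94663996 249.78226095]
 [  0.           0.           1.        ]] [[-0.0073327   0.9880896  -0.15370481  0.39113705]
 [-0.99997039 -0.00688689  0.0034327  -0.00594749]
 [ 0.00233327  0.15372543  0.98811085  1.03963006]
 [ 0.          0.          0.          1.        ]] ['pixels', 'intrinsics', 'T']
```

View pics/scene0.png

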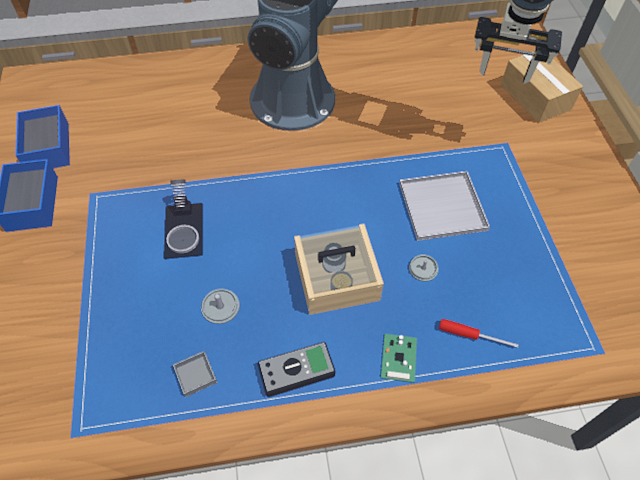

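View pics/top0.png

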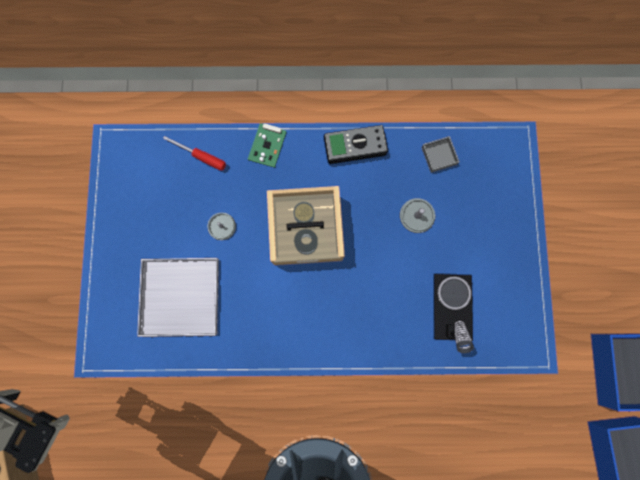

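The scene view shows the box near (338,268) and, around it, the tray (443,205), small stand (424,267), large stand (220,305) and iron stand (183,237). In the top view the same items sit at (305,225), (179,298), (222,226), (418,215) and (455,292). The reels are in the near compartment and the pot is in the far one.

```bash
cat > h.py <<'E'
from plant import *
import cv2,numpy as np
def ray(c,uv):
    K,T=c["intrinsics"],c["T"]; d=np.linalg.inv(K)@[uv[0],uv[1],1]; d=T[:3,:3]@(d*[1,-1,-1]); return T[:3,3],d/np.linalg.norm(d)
def at(c,uv,z):
    o,d=ray(c,uv); return (o+d*(z-o[2])/d[2])
def proj(c,p):
    T=c["T"]; q=T[:3,:3].T@(np.asarray(p)-T[:3,3])*[1,-1,-1]; q=c["intrinsics"]@q; return q[:2]/q[2]
def save(c,name,x,y,w,h,s):
    im=cv2.resize(c["pixels"][y:y+h,x:x+w,::-1],None,fx=s,fy=s,interpolation=cv2.INTER_CUBIC);cv2.imwrite("pics/"+name+".png",im);return im
def tri(c1,u1,c2,u2):
    (a,d),(b,e)=ray(c1,u1),ray(c2,u2); s=np.linalg.lstsq(np.c_[d,-e],b-a,rcond=None)[0]; p,q=a+s[0]*d,b+s[1]*e; return (p+q)/2,np.linalg.norm(p-q)
E
python3 - <<'E'
from h import *
s=capture("scene");t=capture("top")
R=lambda c,x,y,w,h,k: cv2.resize(c["pixels"][y:y+h,x:x+w,::-1],None,fx=k,fy=k,interpolation=cv2.INTER_CUBIC)
im=np.zeros((600,800,3),np.uint8)
a=R(t,260,180,90,90,4);im[:360,:360]=a
b=R(s,288,218,100,100,4);im[:400,400:800]=b
im[400:600,0:200]=R(t,200,205,45,45,200/45)[:200,:200]
im[400:600,200:400]=R(t,395,192,45,45,200/45)[:200,:200]
im[400:600,400:600]=R(t,430,268,50,50,4)
im[400:600,600:800]=R(t,130,250,95,95,200/95)[:200,:200]
cv2.imwrite("pics/m1.png",im)
# non-blue blobs on the mat
for n,c in(("scene",s),("top",t)):
    hsv=cv2.cvtColor(c["pixels"],cv2.COLOR_RGB2HSV)
    blue=((hsv[...,0]>98)&(hsv[...,0]<125)&(hsv[...,1]>120)).astype(np.uint8)
    m=1-blue
    cn,_=cv2.findContours(m,cv2.RETR_CCOMP,cv2.CHAIN_APPROX_NONE)
    for k in cn:
        A=cv2.contourArea(k)
        if 250<A<9000: print(n,A,np.round(cv2.minAreaRect(k)[0],1),np.round(cv2.minAreaRect(k)[1],1),round(cv2.minAreaRect(k)[2],1),"ell",np.round(cv2.fitEllipse(k)[0],1))
E
```

```text
scene 1203.0 [194.3 373.4] [35.7 36.5] 66.8 ell [194.5 373.4]
scene 2530.5 [295.8 368.6] [37.1 72.7] 72.9 ell [295.8 368.8]
scene 572.0 [478.8 334.6] [82.3 12.8] 15.9 ell [462.2 329.9]
scene 1038.0 [220.  305.5] [35. 38.] 90.0 ell [219.8 305.7]
scene 598.0 [423.5 267.5] [28.3 26.9] 45.0 ell [423.4 267.4]
scene 5939.0 [338.8 267.5] [81.  81.4] 78.7 ell [337.6 269.1]
scene 4483.0 [444.  204.8] [63.4 83.7] 82.0 ell [443.1 205.5]
scene 1287.0 [ 23.3 190.5] [34.9 47.9] 7.8 ell [ 23.6 190.5]
scene 1026.0 [ 40.5 133.5] [37. 33.] 90.0 ell [ 40.5 133.2]
scene 8536.5 [319.1 277.7] [239.5 541.7] 81.0 ell [313.1 286.6]
top 1200.0 [624.5 453.5] [51. 29.] 90.0 ell [626.8 451.1]
top 1454.0 [626. 371.] [66. 26.] 90.0 ell [627.5 366.8]
top 2502.5 [453.2 313.4] [79.8 37.7] 88.3 ell [453.5 309.5]
top 6172.0 [177.5 296.5] [79. 81.] 90.0 ell [177.8 297. ]
top 604.0 [221.2 225.9] [27.7 28.2] 63.4 ell [221.1 225.9]
top 951.0 [417. 215.] [35.4 33.9] 45.0 ell [417.  215.1]
top 5618.0 [305.  225.2] [76.8 76.1] 86.4 ell [304.9 224.9]
top 876.0 [440.  153.7] [31.2 31.1] 69.8 ell [440.  153.9]
top 469.0 [194.2 151.6] [69.8 11.6] 26.6 ell [204.9 157.1]
top 971.5 [305.9 248.1] [243.8 450. ] 89.5 ell [-264.5  486.6]
top 287.0 [537.2 247. ] [242.7  15.3] 87.9 ell [524.  206.8]
top 1906.0 [416.7 133.6] [ 32.6 184.6] 81.5 ell [409.6 142.1]
```

View pics/m1.png

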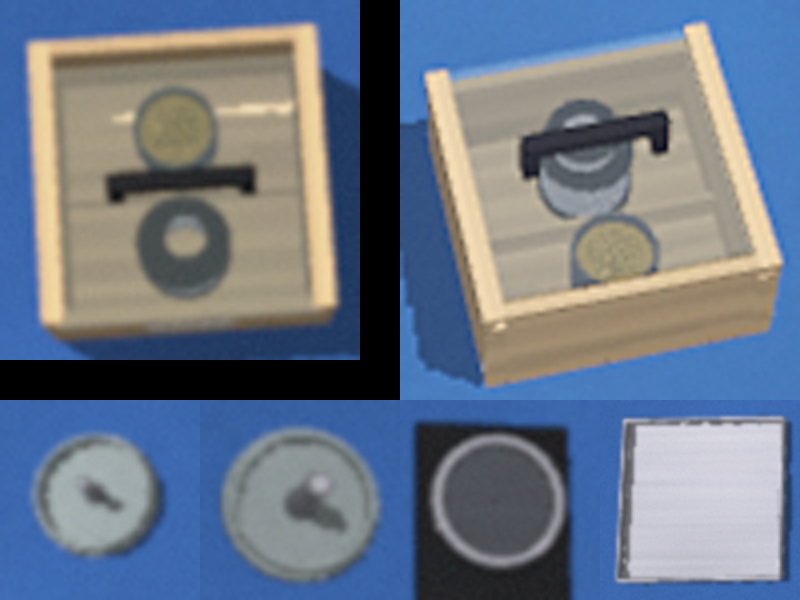

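The crop shows the closed lid with its handle spanning about (107..255, 180) in the 4x top crop. The pot (brass) is behind it and the reel stack is in front. Next I'll measure each item in both views.

```bash
python3 - <<'E'
from h import *
s=capture("scene");t=capture("top");np.set_printoptions(precision=4,suppress=True)
def blobs(c,box,lo,hi,A0,mode=cv2.RETR_EXTERNAL):
    x,y,w,h=box;k=4
    im=cv2.resize(c["pixels"][y:y+h,x:x+w],None,fx=k,fy=k,interpolation=cv2.INTER_CUBIC)
    hsv=cv2.cvtColor(im,cv2.COLOR_RGB2HSV);m=cv2.inRange(hsv,lo,hi)
    cn,_=cv2.findContours(m,mode,cv2.CHAIN_APPROX_NONE)
    f=lambda p:(np.asarray(p)+.5)/k-.5+[x,y]
    return [(a:=k_.reshape(-1,2),f) and f(a) for k_ in sorted(cn,key=cv2.contourArea)[::-1] if cv2.contourArea(k_)>A0*k*k]
def hsvp(c,u,v): return cv2.cvtColor(c["pixels"],cv2.COLOR_RGB2HSV)[v,u]
# stands
ST={"small":(t,(200,205,45,45),s,(402,246,45,45)),"large":(t,(395,192,45,45),s,(197,283,48,48))}
for n,(a,ba,b,bb) in ST.items():
    P=[]
    for c,bx in((a,ba),(b,bb)):
        k=blobs(c,bx,(0,0,60),(179,110,255),80)[0]; e=cv2.fitEllipse(k.astype(np.float32)); P.append(at(c,e[0],.010)[:2]); print(n,e[0],e[1],P[-1])
# well rim
for n,c,bx in(("t",t,(430,268,50,50)),("s",s,(160,220,48,40))):
    for k in blobs(c,bx,(0,0,95),(179,90,255),10)[:2]:
        e=cv2.fitEllipse(k.astype(np.float32)); print("well",n,e[0],e[1],at(c,e[0],.018))
# iron base rect dark
for k in blobs(t,(425,262,60,90),(0,0,0),(179,255,70),200)[:1]:
    r=cv2.minAreaRect(k.astype(np.float32));print("base",r)
# tray outer
for n,c,bx in(("t",t,(130,250,95,95)),("s",s,(392,165,102,80))):
    k=blobs(c,bx,(0,0,40),(179,100,255),1000)[0].astype(np.float32)
    q=cv2.approxPolyDP(cv2.convexHull(k),6,True).reshape(-1,2)
    W=np.array([at(c,p,.018) for p in q])[:,:2];print("tray",n,W.tolist(),W.mean(0),cv2.minAreaRect(np.array([at(c,p,.018)[:2]*1000 for p in k],np.float32)))
# handle
for n,c,bx in(("t",t,(280,215,50,22)),("s",s,(312,240,50,25))):
    k=blobs(c,bx,(0,0,0),(179,255,62),30)[0]
    r=cv2.minAreaRect(k.astype(np.float32));W=cv2.minAreaRect(np.array([at(c,p,.105)[:2]*1000 for p in k],np.float32));print("handle",n,r,W)
# brass
for n,c,bx in(("t",t,(285,195,40,32)),("s",s,(325,265,35,30))):
    print("brasshsv",n,hsvp(c,*( (303,212) if n=="t" else (342,281))))
# box wood corners
def cr(x,y): return ((x+.5)/4-.5+260,(y+.5)/4-.5+180)
for p in((27,42),(318,25),(337,310),(44,326)): print("boxc",at(t,cr(*p),.08))
def cs(x,y): return ((x+.5)/4-.5+288,(y+.5)/4-.5+218)
for p in((426,71),(704,24),(780,262),(488,328)): print("boxs",at(s,cs(p[0]-400,p[1]),.08))
for n,p,z in(("pot t",cr(175,130),.046),("reel t",cr(186,243),.066),): print(n,at(t,p,z))
for n,p,z in(("pot s",cs(215,251),.046),("reelhole s",cs(180,152),.066)): print(n,at(s,p,z))
E
```

```text
small (221.09336853027344, 225.91285705566406) (27.77948760986328, 28.517208099365234) [0.6113 0.2284]
small (423.3465270996094, 267.4718017578125) (26.55677032470703, 29.718002319335938) [0.6162 0.2253]
large (417.0425720214844, 215.11505126953125) (34.756858825683594, 35.7795295715332) [ 0.6348 -0.2462]
large (219.8421630859375, 305.76409912109375) (34.60905456542969, 39.104164123535156) [ 0.6409 -0.2497]
well t (454.0920104980469, 292.60986328125) (32.46281433105469, 33.877445220947266) [ 0.4463 -0.3234  0.018 ]
well s (182.4007110595703, 238.31654357910156) (28.354583740234375, 33.122676849365234) [ 0.4507 -0.3259  0.018 ]
base ((452.875, 306.5), (65.25, 38.0), 90.0)
tray t [[0.5305445478580986, 0.23204834063583915], [0.35318159851191844, 0.23214798060869696], [0.35226014134610495, 0.41283322768970454], [0.5324205191649278, 0.4142622036994554]] [0.4421 0.3228] ((442.5786437988281, 322.510986328125), (183.7253875732422, 186.0270538330078), 0.4920583963394165)
tray s [[0.35438444726583707, 0.4091548553692145], [0.542083316166671, 0.40501843317331454], [0.5451334449026257, 0.2269202
[... 297 characters left out ...]
2, 22.991111755371094), (15.979968070983887, 79.2046890258789), 3.4978296756744385)
handle s ((336.2694091796875, 253.63743591308594), (9.99281120300293, 37.6042366027832), 79.27555084228516) ((604.7797241210938, 18.93558120727539), (25.43941307067871, 83.85415649414062), 3.3849070072174072)
brasshsv t [ 24  71 136]
brasshsv s [ 22  62 161]
boxc [0.679  0.1116 0.08  ]
boxc [ 0.6879 -0.0545  0.08  ]
boxc [ 0.5235 -0.0628  0.08  ]
boxc [0.5157 0.1002 0.08  ]
boxs [ 0.5262 -0.0641  0.08  ]
boxs [0.5191 0.0984 0.08  ]
boxs [0.6791 0.1075 0.08  ]
boxs [ 0.6937 -0.0537  0.08  ]
pot t [0.6353 0.0284 0.046 ]
reel t [0.5644 0.0216 0.066 ]
pot s [0.6397 0.0255 0.046 ]
reelhole s [0.5849 0.0148 0.066 ]
```

```bash
cat >> h.py <<'E'
from scipy.spatial.transform import Rotation as Ro
np.set_printoptions(precision=4,suppress=True)
def go(*targets):
    "each target: x,y,z of TCP (m), heading of tool y (deg), tool down; prints shift mm / rotvec in the present tool frame"
    o=get_obs();q=o["ee_rot"];R=Ro.from_quat([*q[1:],q[0]])
    yy=R.as_matrix()[:,1];print("t",o["time_s"],"tcp",o["tool_pos"],"head",np.degrees(np.arctan2(yy[1],yy[0])),"gap",o["finger_gap"],"F",o["ft_force"],"J6",o["joints"][5])
    for x,y,z,h in targets:
        h0=np.degrees(np.arctan2(yy[1],yy[0]))
        a=np.radians(h0+(h-h0+90)%180-90);Y=np.array([np.cos(a),np.sin(a),0]);Z=np.array([0,0,-1.]);T=np.c_[np.cross(Y,Z),Y,Z]
        print(np.round(1000*R.as_matrix().T@(np.array([x,y,z])-o["tool_pos"]),1),np.round((R.inv()*Ro.from_matrix(T)).as_rotvec(),3))
E
python3 -c "
from h import *
go((.595,.021,.2,3.2))"
```

```text
t 0.3 tcp [0.2361 0.4966 0.2185] head 64.56910867612046 gap 0.09291465750934275 F [-0.8584  0.5539 -0.125 ] J6 -0.08457671520227983
[-528.4 -275.4   18.5] [-0.     0.     1.071]
```

jog_arm([
  [[-528,-275,18,0,0,1.07,0.3],[-528,-275,18,0,0,1.07,0.3],[-528,-275,18,0,0,1.07,0.3],[-528,-275,18,0,0,1.07,0.3],[-528,-275,18,0,0,1.07,0.3],[-528,-275,18,0,0,1.07,0.3],[-528,-275,18,0,0,1.07,0.3],[-528,-275,18,0,0,1.07,0.3],[-528,-275,18,0,0,1.07,0.3],[-528,-275,18,0,0,1.07,0.3]],
])

```text
time_s: 1.3
tool_pos: [0.5382, 0.0959, 0.2035]
ee_rot: [0.0, 0.687, 0.727, -0.0]
ft_force: [-0.1, 0.8, -0.4]
finger_gap: 0.061
```

jog_arm([
  [[0,0,0,0,0,0,0.3],[0,0,0,0,0,0,0.3]],
])

```text
time_s: 1.5
tool_pos: [0.5383, 0.0951, 0.2031]
ee_rot: [-0.0, 0.688, 0.726, -0.0]
ft_force: [0.2, 0.3, 0.3]
finger_gap: 0.0605
```

```bash
python3 -c "
from h import *
go((.595,.021,.13,3.2))"
```

```text
t 1.5 tcp [0.5383 0.0951 0.2031] head 3.1306077890533204 gap 0.060504459061697706 F [0.1683 0.281  0.3063] J6 0.035148808106691555
[-77.1  52.6  73.1] [-0.001  0.    -0.001]
```

jog_arm([
  [[-39,27,37,0,0,0,0.3],[-77,53,73,0,0,0,0.3],[-77,53,73,0,0,0,0.3],[-77,53,73,0,0,0,0.3],[-77,53,73,0,0,0,0.3]],
])

```text
time_s: 2.0
tool_pos: [0.595, 0.0225, 0.1308]
ee_rot: [-0.0, 0.687, 0.726, -0.0]
ft_force: [-0.4, 0.6, 1.1]
finger_gap: 0.0602
```

```bash
python3 - <<'E'
from h import *
s=capture("scene");t=capture("top")
p=get_obs()["tool_pos"];print(proj(s,p),proj(t,p))
a=save(s,"a",285,200,100,120,4);b=save(t,"b",255,170,100,120,4)
cv2.circle(a,tuple(int(v) for v in (proj(s,p)-[285,200]+.5)*4),3,(0,0,255),1)
cv2.circle(b,tuple(int(v) for v in (proj(t,p)-[255,170]+.5)*4),3,(0,0,255),1)
cv2.imwrite("pics/m2.png",np.hstack([a,b]))
go((.595,.021,.08,3.2))
E
```

```text
[337.6124 243.0821] [304.7573 220.7792]
t 2.1 tcp [0.5953 0.0226 0.1315] head 3.2149017274037113 gap 0.06019823774005481 F [-0.2001 -0.7219 -0.0661] J6 -0.09635963092581944
[-1.5 -0.4 51.5] [0.001 0.    0.   ]
```

View pics/m2.png

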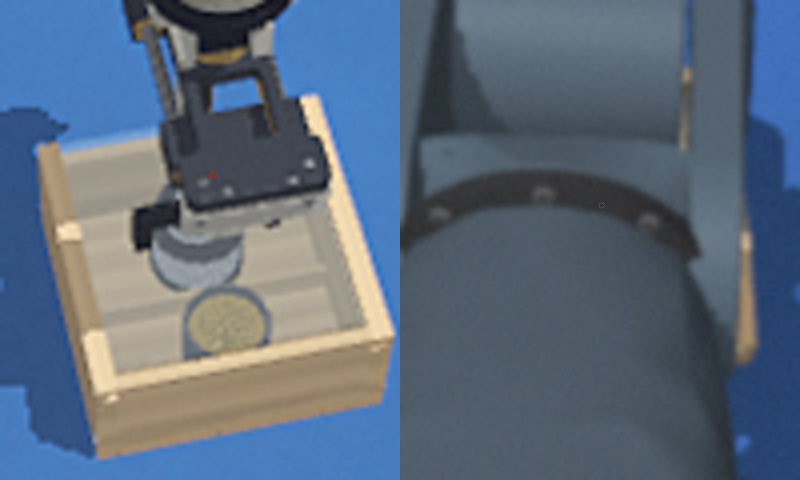

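The picture shows the gripper above the handle. The fingers are hidden and the arm blocks the top view. The jaw tolerance is ±24 mm, so I'll descend and grip.

jog_arm([
  [[-1,0,17,0,0,0,0.3],[-1,0,34,0,0,0,0.3],[-1,0,51,0,0,0,0.3],[-1,0,51,0,0,0,-1],[-1,0,51,0,0,0,-1],[-1,0,51,0,0,0,-1],[-1,0,51,0,0,0,-1],[-1,0,51,0,0,0,-1],[-1,0,51,0,0,0,-1]],
])

```text
time_s: 3.0
tool_pos: [0.5955, 0.0216, 0.0808]
ee_rot: [0.0, 0.687, 0.727, 0.0]
ft_force: [0.5, -0.4, 0.1]
finger_gap: 0.0168
```

```bash
python3 - <<'E'
from h import *
a=np.radians(3.2);p=get_obs()["tool_pos"];go(*[(p[0]-d*np.cos(a),p[1]-d*np.sin(a),.0805,3.2) for d in(.085,.17)])
E
```

```text
t 3.0 tcp [0.5955 0.0216 0.0808] head 3.2129289751672885 gap 0.016841884101962412 F [ 0.5218 -0.3957  0.0651] J6 -0.0980243174045909
[  0.  -85.    0.2] [0.001 0.    0.   ]
[   0.  -170.     0.1] [0.001 0.    0.   ]
```

jog_arm([
  [[0,0,0,0,0,0,-1],[0,0,0,0,0,0,-1],[0,-7,0,0,0,0,-1],[0,-20,0,0,0,0,-1],[0,-35,0,0,0,0,-1],[0,-50,0,0,0,0,-1],[0,-65,0,0,0,0,-1],[0,-80,0,0,0,0,-1],[0,-80,0,0,0,0,-1]],
])

```text
time_s: 3.9
tool_pos: [0.514, 0.0171, 0.0809]
ee_rot: [0.0, 0.687, 0.727, 0.0]
ft_force: [0.5, -0.0, -1.9]
finger_gap: 0.0117
```

jog_arm([
  [[0,-15,0,0,0,0,-1],[0,-30,0,0,0,0,-1],[0,-45,0,0,0,0,-1],[0,-60,0,0,0,0,-1],[0,-75,0,0,0,0,-1],[0,-90,0,0,0,0,-1],[0,-90,0,0,0,0,-1],[0,-90,0,0,0,0,-1]],
])

```text
time_s: 4.7
tool_pos: [0.425, 0.012, 0.0811]
ee_rot: [0.0, 0.687, 0.727, 0.0]
ft_force: [1.3, -0.3, -1.3]
finger_gap: 0.0116
```

```bash
python3 - <<'E'
from h import *
s=capture("scene");save(s,"m3",230,100,200,210,2.8)
go((.43,.013,.16,3.2),(.4455,.32,.16,0))
E
```

```text
t 4.75 tcp [0.4252 0.012  0.0811] head 3.203612756189121 gap 0.011312970540995008 F [-0.2922  0.9819 -1.922 ] J6 -0.13732621854967997
[  0.7   5.  -78.9] [0.001 0.    0.   ]
[306.4  37.6 -78.9] [0.001 0.    0.056]
```

View pics/m3.png

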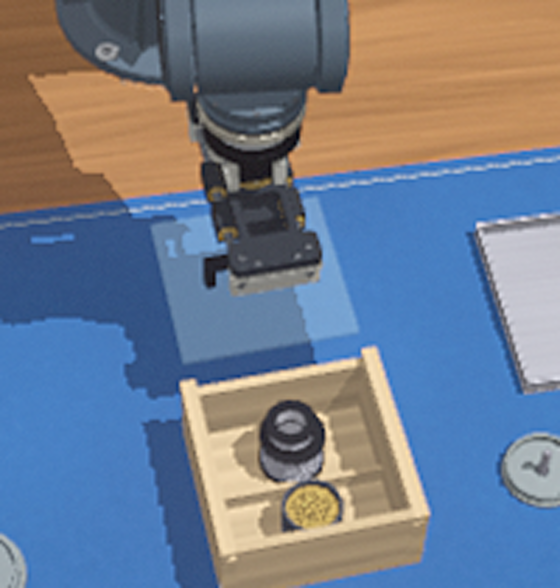

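The lid is clear of the box, with its front-edge corners at (183,363) and (358,333) in the crop. The stack and pot are visible in the box. I'll work out the lid centre relative to the TCP while lifting.

jog_arm([
  [[0,0,-25,0,0,0,-1],[0,0,-60,0,0,0,-1],[0,0,-79,0,0,0,-1],[0,0,-79,0,0,0,-1],[0,0,-79,0,0,0,-1]],
])

```text
time_s: 5.25
tool_pos: [0.4254, 0.012, 0.1595]
ee_rot: [0.001, 0.687, 0.727, 0.0]
ft_force: [-0.2, -0.4, -2.4]
finger_gap: 0.0112
```

```bash
python3 - <<'E'
from h import *
s=capture("scene")
for p in((183,363),(358,333)):print(at(s,(230+p[0]/2.8-.3,100+p[1]/2.8-.3),.072))
save(s,"m4",230,60,250,230,2.4)
# stack / pot with top view if visible
t=capture("top");save(t,"m5",255,170,110,110,5)
E
```

```text
[ 0.5045 -0.0593  0.072 ]
[0.4975 0.0889 0.072 ]
```

View pics/m4.png

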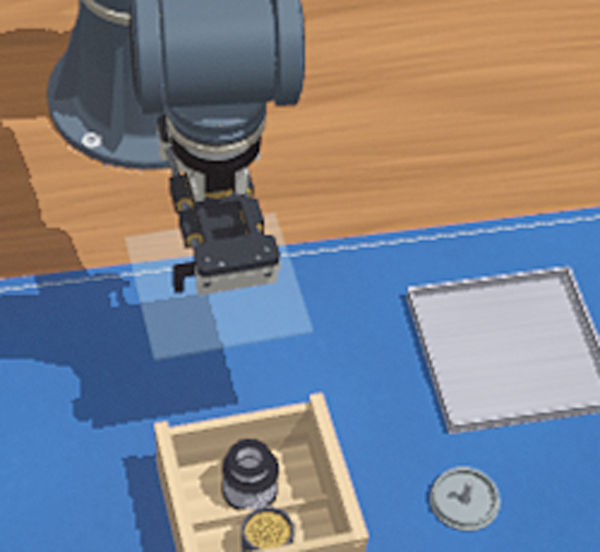

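The lid is held level and centred on the TCP to about 2 mm. Next I'll carry it over the tray.

```bash
python3 - <<'E'
from h import *
go((.4455,.32,.14,.2))
E
```

```text
t 5.35 tcp [0.4247 0.012  0.1588] head 3.2017341059981343 gap 0.012109469703441202 F [ 0.3475 -0.129  -1.8341] J6 -0.1372563278685201
[306.3  38.   18.8] [-0.001 -0.     0.052]
```

jog_arm([
  [[20,2,0,0,0,0.01,-1],[60,7,0,0,0,0.01,-1],[100,12,0,0,0,0.02,-1],[140,17,0,0,0,0.03,-1],[180,22,5,0,0,0.04,-1],[220,27,10,0,0,0.05,-1],[260,32,15,0,0,0.052,-1],[300,37,19,0,0,0.052,-1],[306,38,19,0,0,0.052,-1],[306,38,19,0,0,0.052,-1]],
])

```text
time_s: 6.35
tool_pos: [0.4448, 0.3201, 0.1383]
ee_rot: [-0.001, 0.705, 0.709, -0.001]
ft_force: [-0.7, -1.0, -2.1]
finger_gap: 0.0117
```

```bash
python3 - <<'E'
from h import *
s=capture("scene");save(s,"m6",350,60,180,230,2.6)
go((.4455,.32,.014,.2))
E
```

```text
t 6.4 tcp [0.445  0.3192 0.1386] head 0.2653836023586278 gap 0.011834335348698896 F [-0.3679 -0.8078 -2.2772] J6 0.5324593433058418
[  1.    0.9 124.6] [-0.002  0.001  0.001]
```

View pics/m6.png

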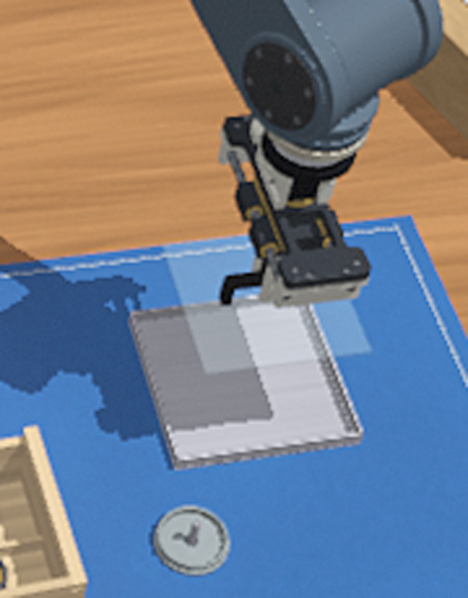

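View pics/m5.png

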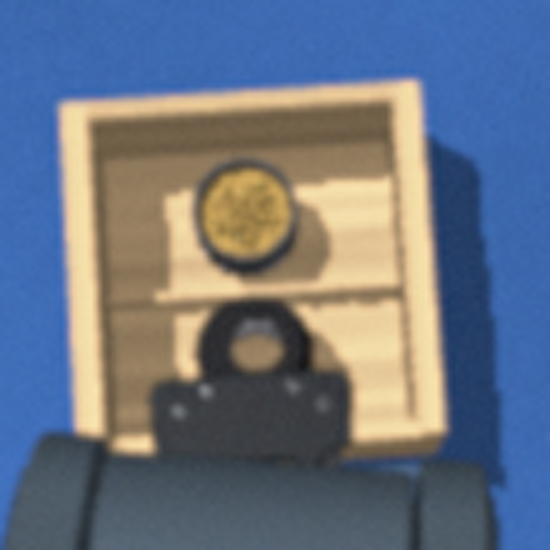

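The lid is over the tray with front corners at (206,374) and (370,352). I'll lower it to just above the tray rim and check its corners against the tray in the same view.

jog_arm([
  [[1,1,30,0,0,0,-1],[1,1,60,0,0,0,-1],[1,1,85,0,0,0,-1],[1,1,100,0,0,0,-1],[1,1,100,0,0,0,-1]],
])

```text
time_s: 6.9
tool_pos: [0.4449, 0.3186, 0.0371]
ee_rot: [-0.001, 0.706, 0.708, -0.003]
ft_force: [0.4, 0.6, -0.6]
finger_gap: 0.0118
```

```bash
python3 - <<'E'
from h import *
s=capture("scene");save(s,"m7",385,150,120,100,6)
go((.4455,.32,.014,.2))
print(at(s,(350+206/2.6-.3,60+374/2.6-.3),.130),at(s,(350+370/2.6-.3,60+352/2.6-.3),.130))
E
```

```text
t 6.95 tcp [0.4457 0.3193 0.0385] head 0.21442055862069737 gap 0.012059218089802834 F [ 0.6396  0.4629 -0.7704] J6 0.5327719326020737
[ 0.8 -0.1 24.5] [-0.003  0.002  0.   ]
[0.5221 0.2446 0.13  ] [0.5214 0.3927 0.13  ]
```

View pics/m7.png

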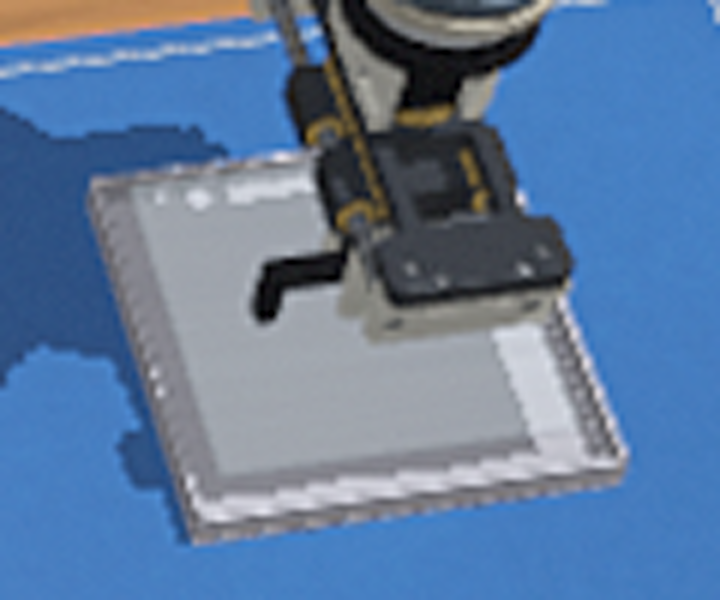

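The lid sits within the tray outline, and the scene camera puts the lid and tray centres within about 3 mm of each other. I'll lower and release.

jog_arm([
  [[2,2,12,0,0,0,-1],[2,2,19,0,0,0,-1],[2,2,24,0,0,0,-1],[2,2,25,0,0,0,-1],[2,2,25,0,0,0,-1]],
])

```text
time_s: 7.45
tool_pos: [0.4477, 0.3214, 0.0141]
ee_rot: [-0.0, 0.706, 0.709, -0.002]
ft_force: [-3.1, -1.8, 7.7]
finger_gap: 0.0123
```

jog_arm([
  [[0,0,0,0,0,0,-0.2],[0,0,0,0,0,0,-0.2],[0,0,0,0,0,0,-0.2],[0,0,0,0,0,0,-0.2],[0,0,-15,0,0,0,-0.2],[0,0,-60,0,0,0,-0.2],[0,0,-110,0,0,0,-0.2],[0,0,-160,0,0,0,0],[0,0,-185,0,0,0,0.2],[0,0,-185,0,0,0,0.2]],
])

```text
time_s: 8.45
tool_pos: [0.4497, 0.3226, 0.2041]
ee_rot: [0.0, 0.706, 0.709, 0.002]
ft_force: [1.0, -0.4, -0.8]
finger_gap: 0.054
```

```bash
python3 - <<'E'
from h import *
s=capture("scene");t=capture("top");a=save(s,"a",385,150,120,100,4);b=save(t,"b",125,170,225,180,400/225)
im=np.zeros((400,880,3),np.uint8);im[:,:480]=a
im[:b.shape[0],480:480+b.shape[1]]=b[:400,:400];cv2.imwrite("pics/m8.png",im[:,:])
im=cv2.resize(im,None,fx=.9,fy=.9);cv2.imwrite("pics/m8.png",im)
# pot (brass) and small reel rings, both views
for n,c,bx in(("t",t,(285,190,40,40)),("s",s,(310,255,50,40))):
    x,y,w,h=bx;k=4;q=cv2.resize(c["pixels"][y:y+h,x:x+w],None,fx=k,fy=k,interpolation=cv2.INTER_CUBIC)
    hsv=cv2.cvtColor(q,cv2.COLOR_RGB2HSV)
    for nm,m in(("brass",cv2.inRange(hsv,(18,120,80),(32,255,255))),("dark",cv2.inRange(hsv,(0,0,0),(179,255,70)))):
        cn=sorted(cv2.findContours(m,cv2.RETR_EXTERNAL,cv2.CHAIN_APPROX_NONE)[0],key=cv2.contourArea)[::-1][:2]
        for kk in cn:
            if cv2.contourArea(kk)>500:
                e=cv2.fitEllipse(kk);u=(np.array(e[0])+.5)/k-.5+[x,y];print(n,nm,u,np.array(e[1])/k,at(c,u,.046),at(c,u,.066))
go((.57,.02,.15,93.2))
E
```

```text
t brass [303.4953 211.7545] [16.4296 17.1195] [0.6362 0.0282 0.046 ] [0.6312 0.0275 0.066 ]
s brass [341.1943 280.3899] [14.21   17.9447] [0.6397 0.0251 0.046 ] [0.6507 0.0224 0.066 ]
s dark [333.9711 258.8542] [10.7409 22.0125] [0.5817 0.0189 0.046 ] [0.5937 0.0163 0.066 ]
t 8.55 tcp [0.4481 0.3216 0.1996] head 0.2314163911674316 gap 0.0557575695231633 F [-0.3032  0.1673 -0.0536] J6 0.5339617333947171
[-302.   120.8   49.7] [-0.001  0.003  1.519]
```

View pics/m8.png

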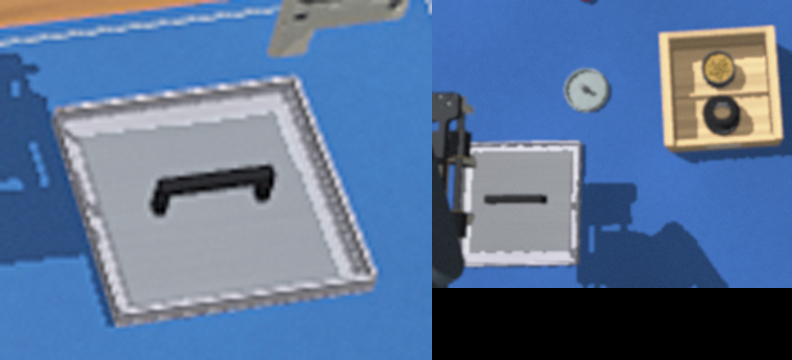

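The lid lies flat in the tray with its handle up. In the top view the pot is at about (303,212) and the stack at about (306,242). Now I'll find the small reel.

```bash
python3 - <<'E'
from h import *
s=capture("scene");t=capture("top")
for n,c,bx in(("t",t,(285,224,44,40)),("s",s,(312,236,44,30))):
    x,y,w,h=bx;k=6;q=cv2.resize(c["pixels"][y:y+h,x:x+w],None,fx=k,fy=k,interpolation=cv2.INTER_CUBIC)
    g=cv2.cvtColor(q,cv2.COLOR_RGB2GRAY);m=(g<62).astype(np.uint8)
    cn,hr=cv2.findContours(m,cv2.RETR_CCOMP,cv2.CHAIN_APPROX_NONE)
    for kk,hh in zip(cn,hr[0]):
        if cv2.contourArea(kk)>800:
            e=cv2.fitEllipse(kk);u=(np.array(e[0])+.5)/k-.5+[x,y];print(n,"hole" if hh[3]>=0 else "out",u,np.array(e[1])/k,at(c,u,.066))
a=save(t,"a",285,224,44,40,9);b=save(s,"b",312,236,44,40,9);cv2.imwrite("pics/m9.png",np.hstack([a,b]))
E
```

```text
t out [305.8211 240.9817] [21.8281 22.671 ] [0.563  0.0223 0.066 ]
t hole [305.9258 238.8288] [11.826 12.068] [0.568 0.022 0.066]
s out [333.8441 254.1779] [21.6443 22.5553] [0.5815 0.0182 0.066 ]
s hole [333.6947 257.1341] [ 7.5854 15.1544] [0.5892 0.0165 0.066 ]
s hole [333.3691 250.236 ] [ 9.6698 12.1247] [0.571  0.0189 0.066 ]
```

View pics/m9.png

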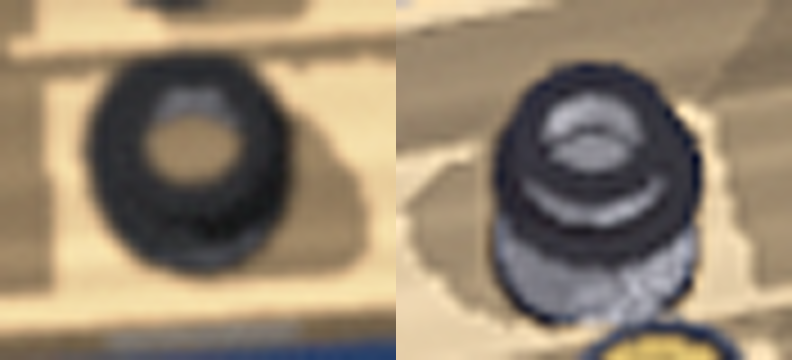

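The small reel's top hole gives x,y ≈ (0.569, 0.0205) from both views. I'll move above the stack with the jaws along the box y.

```bash
python3 - <<'E'
from h import *
go((.569,.0205,.15,93.2))
E
```

```text
t 8.65 tcp [0.4476 0.3213 0.198 ] head 0.22758374109633778 gap 0.05565232320152206 F [ 0.1449  0.0221 -0.0829] J6 0.5339798262822465
[-301.1  120.4   48.3] [-0.002  0.006  1.519]
```

jog_arm([
  [[-301,120,20,0,0,1.52,0.5],[-301,120,20,0,0,1.52,0.5],[-301,120,20,0,0,1.52,0.5],[-301,120,20,0,0,1.52,0.5],[-301,120,20,0,0,1.52,0.5],[-301,120,20,0,0,1.52,0.5],[-301,120,20,0,0,1.52,0.5],[-301,120,20,0,0,1.52,0.5],[-301,120,20,0,0,1.52,0.5],[-301,120,20,0,0,1.52,0.5]],
])

```text
time_s: 9.65
tool_pos: [0.568, 0.0204, 0.1766]
ee_rot: [0.001, 0.999, 0.034, -0.004]
ft_force: [-0.1, -0.8, 1.0]
finger_gap: 0.0697
```

```bash
python3 - <<'E'
from h import *
go((.569,.0205,.12,93.2),(.569,.0205,.053,93.2))
E
```

```text
t 9.65 tcp [0.568  0.0204 0.1766] head -86.10459197713006 gap 0.06967922329909594 F [-0.0878 -0.7956  1.0091] J6 1.460044308619266
[ 1.5 -0.2 56.6] [0.002 0.008 0.012]
[  2.   -0.3 123.6] [0.002 0.008 0.012]
```

jog_arm([
  [[1,0,30,0,0.008,0.012,0.5],[1,0,60,0,0.008,0.012,0.5],[2,0,90,0,0.008,0.012,0.5],[2,0,110,0,0.008,0.012,0.5],[2,0,123,0,0.008,0.012,0.5],[2,0,124,0,0.008,0.012,0.5],[2,0,124,0,0.008,0.012,0.5]],
])

```text
time_s: 10.35
tool_pos: [0.5691, 0.0202, 0.0527]
ee_rot: [0.001, 1.0, 0.028, -0.0]
ft_force: [0.0, -0.3, -0.1]
finger_gap: 0.0697
```

jog_arm([
  [[0,0,0,0,0,0,-1],[0,0,0,0,0,0,-1],[0,0,0,0,0,0,-1],[0,0,0,0,0,0,-1],[0,0,0,0,0,0,-1],[0,0,0,0,0,0,-1]],
])

```text
time_s: 10.95
tool_pos: [0.5693, 0.0201, 0.0531]
ee_rot: [0.001, 1.0, 0.028, 0.0]
ft_force: [-0.6, -0.5, 4.8]
finger_gap: 0.0415
```

jog_arm([
  [[0,0,-5,0,0,0,-1],[0,0,-25,0,0,0,-1],[0,0,-55,0,0,0,-1],[0,0,-85,0,0,0,-1],[0,0,-100,0,0,0,-1],[0,0,-100,0,0,0,-1]],
])

```text
time_s: 11.55
tool_pos: [0.5702, 0.0204, 0.1552]
ee_rot: [0.001, 1.0, 0.028, 0.002]
ft_force: [-0.8, -0.6, -1.4]
finger_gap: 0.0414
```

```bash
python3 - <<'E'
from h import *
go((.614,.227,.12,90),(.614,.227,.0155,90))
E
```

```text
t 11.55 tcp [0.5702 0.0204 0.1552] head -86.79015438162178 gap 0.041378246815278 F [-0.8008 -0.5838 -1.3501] J6 1.4713806491176924
[  55.1 -203.9   34.9] [ 0.003 -0.004  0.056]
[  54.7 -204.2  139.4] [ 0.003 -0.004  0.056]
```

jog_arm([
  [[6,-20,0,0,0,0.01,-1],[15,-55,0,0,0,0.02,-1],[25,-95,0,0,0,0.03,-1],[36,-135,10,0,0,0.04,-1],[47,-175,25,0,0,0.05,-1],[55,-204,35,0,0,0.055,-1],[55,-204,35,0,0,0.055,-1],[55,-204,35,0,0,0.055,-1]],
])

```text
time_s: 12.35
tool_pos: [0.6131, 0.2271, 0.1184]
ee_rot: [0.002, 1.0, 0.001, 0.001]
ft_force: [-1.0, 0.3, -0.5]
finger_gap: 0.0417
```

```bash
python3 - <<'E'
from h import *
s=capture("scene");t=capture("top")
a=save(s,"a",385,190,90,110,4);b=save(t,"b",180,180,90,110,4);cv2.imwrite("pics/m10.png",np.hstack([a,b]))
go((.614,.227,.07,90),(.614,.227,.0155,90))
E
```

```text
t 12.45 tcp [0.6137 0.2261 0.1196] head -89.97915699844296 gap 0.04147165956743297 F [-0.0912 -0.4427 -1.2433] J6 1.8558260365795587
[ 0.1 -1.1 49.6] [ 0.003 -0.003  0.   ]
[ -0.1  -1.2 104.1] [ 0.003 -0.003  0.   ]
```

View pics/m10.png

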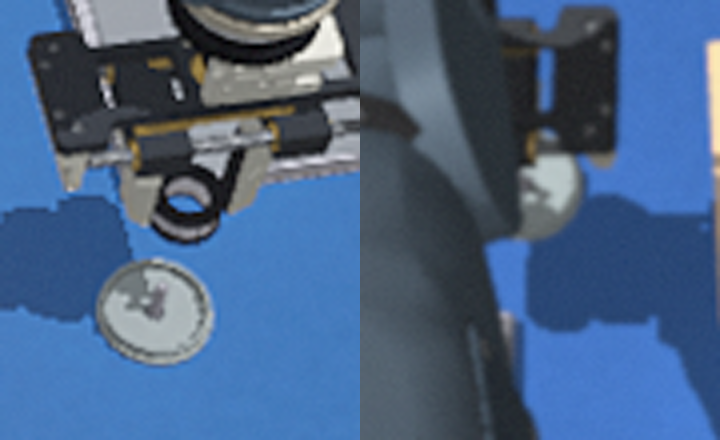

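The reel is held level over the small stand, with its top hole at (190,192) in the left crop. I'll check that ray against the stand in the same camera.

```bash
python3 - <<'E'
from h import *
s=capture("scene");print(at(s,(385+190.5/4-.5,190+192.5/4-.5),.1326))
go((.614,.227,.0155,90))
E
```

```text
[0.6144 0.2263 0.1326]
t 12.5 tcp [0.6139 0.226  0.1199] head -90.0008152205211 gap 0.04169654888335108 F [ 0.1625 -0.9752  0.0925] J6 1.8559190437559399
[ -0.3  -1.3 104.4] [ 0.003 -0.004 -0.   ]
```

jog_arm([
  [[1,0,25,0,0,0,-1],[1,0,50,0,0,0,-1],[1,0,70,0,0,0,-1],[1,0,85,0,0,0,-1],[1,0,97,0,0,0,-1],[1,0,104,0,0,0,-1],[1,0,104,0,0,0,-1],[1,0,104,0,0,0,-1]],
])

```text
time_s: 13.3
tool_pos: [0.6157, 0.2258, 0.0166]
ee_rot: [0.001, 1.0, -0.0, 0.002]
ft_force: [0.1, -0.6, -1.6]
finger_gap: 0.0418
```

Next I'll open partly, retreat and look.

jog_arm([
  [[0,0,0.5,0,0,0,0.2],[0,0,0.5,0,0,0,0.2],[0,0,0.5,0,0,0,0.3],[0,0,-5,0,0,0,0.3],[0,0,-40,0,0,0,0.4],[0,0,-90,0,0,0,0.6],[0,0,-135,0,0,0,0.7],[0,0,-135,0,0,0,0.7]],
])

```text
time_s: 14.1
tool_pos: [0.618, 0.227, 0.159]
ee_rot: [-0.0, 1.0, 0.0, 0.008]
ft_force: [-1.1, -0.3, 0.7]
finger_gap: 0.0785
```

```bash
python3 - <<'E'
from h import *
s=capture("scene");t=capture("top")
a=save(s,"a",385,230,80,70,4);b=save(s,"b",288,218,100,100,4);im=np.zeros((400,720,3),np.uint8);im[:280,:320]=a;im[:,320:]=b;cv2.imwrite("pics/m11.png",im)
go((.569,.0205,.15,93.2),(.569,.0205,.022,93.2))
E
```

```text
t 14.2 tcp [0.6154 0.2262 0.1528] head -90.0010690275158 gap 0.07882140356116556 F [-0.092   0.4836 -1.8677] J6 1.8553980895582989
[-46.4 205.7   2.8] [ 0.002 -0.007 -0.056]
[-47.2 205.5 130.8] [ 0.002 -0.007 -0.056]
```

View pics/m11.png

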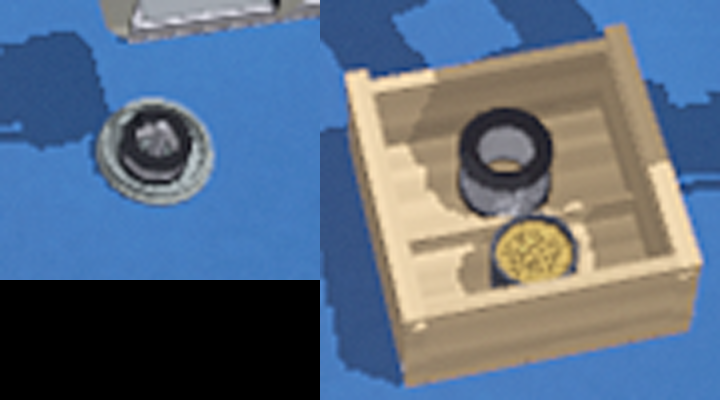

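The small reel is seated over its spindle, around (155,148) in the left crop. The large reel's top hole is at about (505,148) in the right crop, with the pot at (535,253). Next is the large reel.

jog_arm([
  [[-8,36,0,0,0,-0.01,0.7],[-18,80,0,0,0,-0.02,0.7],[-29,130,0,0,0,-0.04,0.7],[-40,180,0,0,0,-0.05,0.7],[-46,205,0,0,0,-0.056,0.7],[-46,205,3,0,0,-0.056,0.7],[-46,205,3,0,0,-0.056,0.7],[-46,205,3,0,0,-0.056,0.7]],
])

```text
time_s: 15.0
tool_pos: [0.5692, 0.0221, 0.1491]
ee_rot: [0.001, 1.0, 0.028, 0.003]
ft_force: [-0.0, -0.3, 0.4]
finger_gap: 0.0789
```

```bash
python3 - <<'E'
from h import *
s=capture("scene");print(at(s,(333.9,254.6),.046))
go((.569,.0205,.022,93.2))
E
```

```text
[0.5704 0.0207 0.046 ]
t 15.05 tcp [0.5693 0.0223 0.1493] head -86.72572508076009 gap 0.07902270911366677 F [ 0.4195  0.2678 -0.1242] J6 1.472580334086727
[ -1.1   1.5 127.3] [ 0.002 -0.006  0.001]
```

jog_arm([
  [[0,1,30,0,-0.006,0,0.7],[0,1,60,0,-0.006,0,0.7],[0,1,85,0,-0.006,0,0.7],[0,1,105,0,-0.006,0,0.7],[0,1,120,0,-0.006,0,0.7],[0,1,127,0,-0.006,0,0.7],[0,1,127,0,-0.006,0,0.7],[0,1,127,0,-0.006,0,0.7]],
])

```text
time_s: 15.85
tool_pos: [0.5706, 0.0213, 0.023]
ee_rot: [0.001, 1.0, 0.029, 0.0]
ft_force: [0.3, 0.4, -0.8]
finger_gap: 0.0793
```

jog_arm([
  [[0,0,0,0,0,0,-1],[0,0,0,0,0,0,-1],[0,0,0,0,0,0,-1],[0,0,0,0,0,0,-1],[0,0,0,0,0,0,-1],[0,0,0,0,0,0,-1]],
])

```text
time_s: 16.45
tool_pos: [0.5709, 0.0213, 0.0234]
ee_rot: [0.001, 1.0, 0.029, 0.001]
ft_force: [-0.4, 0.9, 6.4]
finger_gap: 0.0562
```

jog_arm([
  [[0,0,-5,0,0,0,-1],[0,0,-25,0,0,0,-1],[0,0,-55,0,0,0,-1],[0,0,-90,0,0,0,-1],[0,0,-120,0,0,0,-1],[0,0,-128,0,0,0,-1],[0,0,-128,0,0,0,-1]],
])

```text
time_s: 17.15
tool_pos: [0.5708, 0.0215, 0.1517]
ee_rot: [0.001, 1.0, 0.029, 0.001]
ft_force: [-0.4, -0.3, -3.5]
finger_gap: 0.0563
```

```bash
python3 - <<'E'
from h import *
go((.640,-.2485,.13,93.2),(.640,-.2485,.024,93.2))
E
```

```text
t 17.15 tcp [0.5708 0.0215 0.1517] head -86.71881877459141 gap 0.05628409490378831 F [-0.3866 -0.3257 -3.4653] J6 1.4717237548400701
[ 53.6 273.5  22.5] [ 0.002 -0.002  0.001]
[ 53.3 273.3 128.5] [ 0.002 -0.002  0.001]
```

jog_arm([
  [[5,25,0,0,0,0,-1],[13,65,0,0,0,0,-1],[22,110,0,0,0,0,-1],[31,155,0,0,0,0,-1],[40,200,10,0,0,0,-1],[49,245,20,0,0,0,-1],[54,273,22,0,0,0,-1],[54,273,22,0,0,0,-1],[54,273,22,0,0,0,-1]],
])

```text
time_s: 18.05
tool_pos: [0.6393, -0.2479, 0.1277]
ee_rot: [0.0, 1.0, 0.028, -0.0]
ft_force: [-0.1, 0.3, -4.0]
finger_gap: 0.0564
```

```bash
python3 - <<'E'
from h import *
s=capture("scene");save(s,"m12",170,220,100,120,5)
go((.640,-.2485,.024,93.2))
print(proj(s,[.640,-.2485,.015]))
E
```

```text
t 18.1 tcp [ 0.6396 -0.2472  0.1285] head -86.71626158350584 gap 0.05610946032863709 F [-0.5928  0.0813 -3.2556] J6 1.0772675075454818
[  0.4   1.3 104.5] [0.001 0.    0.001]
[220.0581 304.3153]
```

View pics/m12.png

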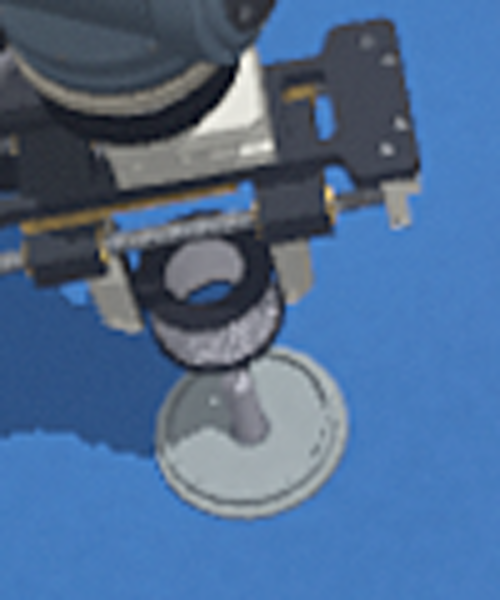

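The reel is level above the large stand, with its hole centre at about (203,282) and the spindle below it. I'll check the ray in the same camera.

```bash
python3 - <<'E'
from h import *
s=capture("scene");print(at(s,(210.2,276),.151), "spindle base",at(s,(170+254/5-.4,220+432/5-.4),.006),"spindle tip dir")
E
```

```text
[ 0.6454 -0.2495  0.151 ] spindle base [ 0.6395 -0.249   0.006 ] spindle tip dir
```

jog_arm([
  [[0,1,20,0,0,0,-1],[0,1,40,0,0,0,-1],[0,1,55,0,0,0,-1],[0,1,65,0,0,0,-1],[0,1,75,0,0,0,-1],[0,1,85,0,0,0,-1],[0,1,95,0,0,0,-1],[0,1,102,0,0,0,-1],[0,1,104,0,0,0,-1],[0,1,104,0,0,0,-1]],
])

```text
time_s: 19.15
tool_pos: [0.64, -0.248, 0.025]
ee_rot: [0.0, 1.0, 0.029, 0.0]
ft_force: [0.4, 0.1, -3.2]
finger_gap: 0.0563
```

jog_arm([
  [[0,0,1.5,0,0,0,-1],[0,0,1.5,0,0,0,0.5],[0,0,1.5,0,0,0,0.5],[0,0,1.5,0,0,0,0.5],[0,0,-8,0,0,0,0.5],[0,0,-40,0,0,0,0.6],[0,0,-85,0,0,0,0.6],[0,0,-125,0,0,0,0.6],[0,0,-125,0,0,0,0.6]],
])

```text
time_s: 20.05
tool_pos: [0.6426, -0.2491, 0.1574]
ee_rot: [0.003, 1.0, 0.029, 0.005]
ft_force: [-0.2, -0.0, 0.3]
finger_gap: 0.0748
```

```bash
python3 - <<'E'
from h import *
go((.6385,.026,.15,93.2),(.6385,.026,.023,93.2))
E
```

```text
t 20.05 tcp [ 0.6426 -0.2491  0.1574] head -86.68082260745066 gap 0.07476272914921143 F [-0.243  -0.0168  0.3109] J6 1.075929858386786
[  11.8 -274.9    5.9] [ 0.006 -0.01   0.002]
[  10.6 -275.6  132.9] [ 0.006 -0.01   0.002]
```

jog_arm([
  [[1,-35,0,0.006,-0.01,0,0.7],[3,-80,0,0.006,-0.01,0,0.7],[5,-125,0,0.006,-0.01,0,0.7],[8,-175,0,0.006,-0.01,0,0.7],[10,-225,0,0.006,-0.01,0,0.7],[12,-265,3,0.006,-0.01,0,0.7],[12,-275,6,0.006,-0.01,0,0.7],[12,-275,6,0.006,-0.01,0,0.7],[12,-275,6,0.006,-0.01,0,0.7]],
])

```text
time_s: 20.95
tool_pos: [0.6388, 0.0251, 0.15]
ee_rot: [0.0, 1.0, 0.029, -0.0]
ft_force: [0.2, 1.0, 1.2]
finger_gap: 0.0792
```

```bash
python3 - <<'E'
from h import *
go((.639,.0255,.023,93.2))
s=capture("scene");x,y=185,270;k=6
q=cv2.resize(s["pixels"][y:y+60,x:x+70],None,fx=k,fy=k,interpolation=cv2.INTER_CUBIC)
m=(cv2.cvtColor(q,cv2.COLOR_RGB2GRAY)<62).astype(np.uint8)
for c,h in zip(*(lambda r:(r[0],r[1][0]))(cv2.findContours(m,cv2.RETR_CCOMP,cv2.CHAIN_APPROX_NONE))):
    if cv2.contourArea(c)>800:
        e=cv2.fitEllipse(c);u=(np.array(e[0])+.5)/k-.5+[x,y];print(h[3],np.array(e[1])/k,u,at(s,u,.046))
E
```

```text
t 20.95 tcp [0.6388 0.0251 0.15  ] head -86.70405229315547 gap 0.07919355426641256 F [0.1572 1.0404 1.236 ] J6 1.4798553432281814
[  0.3  -0.4 127. ] [0.    0.    0.002]
-1 [21.6129 24.6243] [217.6245 298.0211] [ 0.6404 -0.2494  0.046 ]
4 [13.2178 16.1033] [217.6919 297.8723] [ 0.64   -0.2493  0.046 ]
```

The large reel's top ring measures (0.640, -0.249) at z = 0.046, so it is centred on the stand. Now the pot.

jog_arm([
  [[0,0,30,0,0,0,0.7],[0,0,60,0,0,0,0.7],[0,0,85,0,0,0,0.7],[0,0,105,0,0,0,0.7],[0,0,120,0,0,0,0.7],[0,0,127,0,0,0,0.7],[0,0,127,0,0,0,0.7]],
])

```text
time_s: 21.7
tool_pos: [0.6387, 0.024, 0.0226]
ee_rot: [0.0, 1.0, 0.028, -0.0]
ft_force: [0.2, -0.3, 0.9]
finger_gap: 0.079
```

jog_arm([
  [[0,0,0,0,0,0,-1],[0,0,0,0,0,0,-1],[0,0,0,0,0,0,-1],[0,0,0,0,0,0,-1],[0,0,0,0,0,0,-1],[0,0,0,0,0,0,-1],[0,0,0,0,0,0,-1]],
])

```text
time_s: 22.4
tool_pos: [0.6389, 0.0242, 0.0231]
ee_rot: [-0.0, 1.0, 0.028, -0.0]
ft_force: [-1.3, 2.2, 5.4]
finger_gap: 0.0493
```

jog_arm([
  [[0,0,-5,0,0,0,-1],[0,0,-25,0,0,0,-1],[0,0,-55,0,0,0,-1],[0,0,-90,0,0,0,-1],[0,0,-125,0,0,0,-1],[0,0,-150,0,0,0,-1],[0,0,-150,0,0,0,-1]],
])

```text
time_s: 23.1
tool_pos: [0.6404, 0.024, 0.1766]
ee_rot: [0.0, 1.0, 0.028, 0.003]
ft_force: [0.3, 0.7, -1.9]
finger_gap: 0.0496
```

```bash
python3 - <<'E'
from h import *
go((.5,-.325,.17,93.2),(.449,-.325,.17,93.2),(.449,-.325,.025,93.2))
E
```

```text
t 23.1 tcp [0.6404 0.024  0.1766] head -86.79490045100707 gap 0.049564345681661987 F [ 0.2621  0.692  -1.8852] J6 1.4798330132320208
[-159.8  340.6    6. ] [ 0.001 -0.005  0.   ]
[-210.7  337.8    5.7] [ 0.001 -0.005  0.   ]
[-211.5  337.7  150.7] [ 0.001 -0.005  0.   ]
```

jog_arm([
  [[-12,20,3,0,0,0,-1],[-37,60,3,0,0,0,-1],[-62,100,3,0,0,0,-1],[-88,140,3,0,0,0,-1],[-113,180,3,0,0,0,-1],[-138,220,3,0,0,0,-1],[-163,260,3,0,0,0,-1],[-185,297,3,0,0,0,-1],[-203,325,3,0,0,0,-1],[-211,338,3,0,0,0,-1]],
])

```text
time_s: 24.1
tool_pos: [0.4467, -0.327, 0.1711]
ee_rot: [-0.0, 1.0, 0.027, 0.002]
ft_force: [0.4, 0.4, -2.6]
finger_gap: 0.0494
```

```bash
python3 - <<'E'
from h import *
go((.449,-.325,.025,93.2))
E
```

```text
t 24.1 tcp [ 0.4467 -0.327   0.1711] head -86.92318093824993 gap 0.04943051881080109 F [ 0.4077  0.4107 -2.5603] J6 0.7979452146033199
[  1.9  -1.7 146.1] [-0.001 -0.004 -0.002]
```

jog_arm([
  [[2,-2,25,0,-0.004,0,-1],[2,-2,50,0,-0.004,0,-1],[2,-2,75,0,-0.004,0,-1],[2,-2,90,0,-0.004,0,-1],[2,-2,90,0,-0.004,0,-1]],
])

```text
time_s: 24.6
tool_pos: [0.4478, -0.3231, 0.0783]
ee_rot: [-0.002, 1.0, 0.027, -0.002]
ft_force: [0.7, -0.2, -2.1]
finger_gap: 0.0496
```

```bash
python3 - <<'E'
from h import *
s=capture("scene");save(s,"m13",135,165,110,110,5)
go((.449,-.325,.025,93.2))
E
```

```text
t 24.65 tcp [ 0.4485 -0.3237  0.0798] head -86.89038411237462 gap 0.04965379929380368 F [ 0.2757 -0.7224 -1.6267] J6 0.8068652326123561
[ 0.6  1.5 54.8] [-0.003  0.003 -0.002]
```

View pics/m13.png

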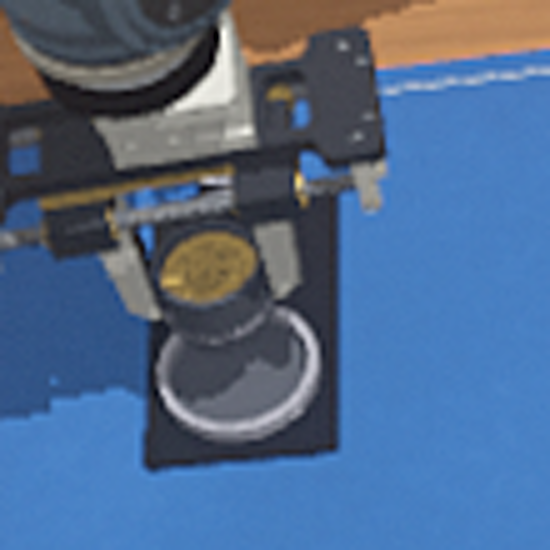

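The pot is upright above the well, with the brass at (209,265) and the well centred near (240,368). I'll lower it.

jog_arm([
  [[1,1,15,0,0,0,-1],[1,1,28,0,0,0,-1],[1,1,38,0,0,0,-1],[1,1,47,0,0,0,-1],[1,1,53,0,0,0,-1],[1,1,55,0,0,0,-1],[1,1,55,0,0,0,-1]],
])

```text
time_s: 25.35
tool_pos: [0.4494, -0.3245, 0.0251]
ee_rot: [-0.001, 1.0, 0.027, -0.001]
ft_force: [-1.9, 1.0, 1.4]
finger_gap: 0.0496
```

jog_arm([
  [[0,0,0,0,0,0,0.4],[0,0,0,0,0,0,0.4],[0,0,0,0,0,0,0.4],[0,0,-8,0,0,0,0.4],[0,0,-40,0,0,0,0.4],[0,0,-85,0,0,0,0.4],[0,0,-130,0,0,0,0.4],[0,0,-175,0,0,0,0.4],[0,0,-185,0,0,0,0.4],[0,0,-185,0,0,0,0.4]],
])

```text
time_s: 26.35
tool_pos: [0.4504, -0.3254, 0.212]
ee_rot: [-0.0, 1.0, 0.027, 0.0]
ft_force: [-0.6, -0.7, -0.3]
finger_gap: 0.0649
```

jog_arm([
  [[0,-40,0,0,0,0,0.4],[0,-80,0,0,0,0,0.4],[0,-120,0,0,0,0,0.4],[0,-160,0,0,0,0,0.4],[0,-200,0,0,0,0,0.4],[0,-200,0,0,0,0,0.4],[0,-200,0,0,0,0,0.4]],
])

```text
time_s: 27.05
tool_pos: [0.4391, -0.1252, 0.2108]
ee_rot: [-0.0, 1.0, 0.028, -0.001]
ft_force: [-0.1, 0.0, 0.4]
finger_gap: 0.0648
```

```bash
python3 - <<'E'
from h import *
s=capture("scene");t=capture("top");go()
R=lambda c,x,y,w,h,W,H: cv2.resize(c["pixels"][y:y+h,x:x+w,::-1],(W,H),interpolation=cv2.INTER_CUBIC)
im=np.zeros((600,800,3),np.uint8)
im[:300]=R(s,140,140,360,200,800,300) if 0 else R(s,140,165,360,135,800,300)
im[300:,:300]=R(s,155,210,60,60,300,300);im[300:,300:600]=R(s,190,270,60,60,300,300);im[300:500,600:]=R(s,402,245,45,45,200,200)
cv2.imwrite("pics/m14.png",im)
E
```

```text
t 27.15 tcp [ 0.4394 -0.1263  0.2112] head -86.92047662319673 gap 0.06510796283393909 F [0.4488 0.0045 0.307 ] J6 1.1351176565033227
```

View pics/m14.png

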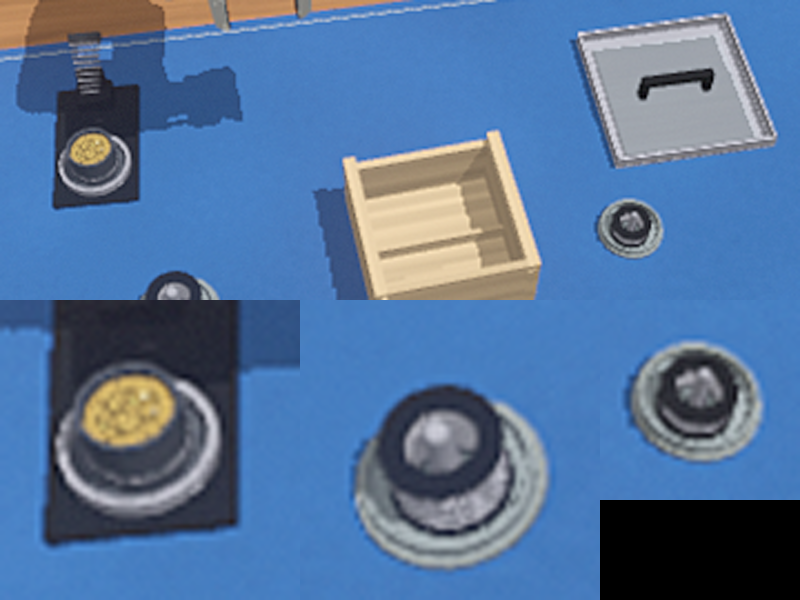

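The picture shows the pot upright in the well (90,152), the large reel on its spindle (435,450), the small reel on its spindle (630,225), the lid flat in the tray with its handle up, and an empty box. I'll hand in.

```bash
python3 -c "
from plant import *
print(sign_off())"
```

```text
the job is handed in; nothing more can be done
None
```

The job is done and handed in, at about 27 s of the 106 s allowed. I slid the lid out towards the robot and laid it flat in the tray, handle up. Then I put the small reel on the small stand, the large reel on the large stand and the pot in the iron stand's well, in that order.

**Last checks:** The final pictures showed all four items seated upright, the box empty and the gripper clear at 0.21 m. After release, the large reel's top ring measured (0.640, -0.249) at its seated height of 46 mm, in line with the stand. I judged the pot, the small reel and the lid by eye only. The largest wrist force reported at the end of a move was about 8 N.

**Disagreements:** The two cameras differed by about 5 mm in x and 3 mm in y throughout, so I averaged them and leaned towards the scene camera where the robot's own position confirmed it. One reading of the large reel's hole while carried was about 5 mm off in x. I put that down to a misread hole edge, and the later ring measurement did not show it.

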